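# Lock the length stop onto the slab-cutting rail

### The job

Take the length stop (the aluminium block with the black bar handle) from its wooden cradle and set it in the slot of the aluminium rail, its middle in line with the steel pointer (within 1 cm). Then push it gently but fully down against its sprung feet and turn the handle a quarter turn clockwise until it clicks past its detent, so that the hammer head is caught under the rail's lips; let go, and leave the other things on the table where they are.

Things in the scene. Friction and masses are not known exactly. Their poses are not given: they have to be found in the camera images.
- stop: Length stop, 0.48 kg (may vary by a fifth): aluminium block 106 (x) x 50 (y) x 26 mm (z) with a black bar handle on top; origin at the centre of the block's underside, z up. Half a turn about z leaves it the same. At first it stands by its sprung feet on the cradle's battens, unlocked, its underside 38 mm above the table.
- feet (a point): Middle point between the stop's two sprung grey feet (12 x 46 mm, under the block at x = -43 and +43 mm), 6 mm below the underside. Free, the feet stand 6 mm out and just carry the stop. Pushing the block down on them takes about 1 N to start, 7.5 N at 4 mm, 11 N at 6 mm, where it is hard down on the surface.
- tongue (a point): Lower end of one of two steel guide tongues under the block, at x = -28 and +28 mm (this one): 6 mm along x, 22 mm wide in y (18.5 mm in the lowest 2 mm), reaching 10 mm below the underside. In the rail's slot they keep the block from turning.
- knob (a joint): Angle (rad) of handle, shaft and hammer head against the block, growing clockwise from above: 0 unlocked, bar along the block; 1.57 locked, bar across; end stops there. An over-centre spring detent inside resists with 0.2 to 0.3 N m until 0.98 (plus some friction); past that the handle snaps on to 1.57 with a click and stays; let go before, it springs back to 0.
- head (a point): Centre of the steel hammer head (42 x 20 x 9 mm, x along it), 12.5 mm below the block's underside, in line with the bar handle. It passes the slot at joint 0 and catches the lips at 1.57. It turns only while the block is pushed down over 4 mm on its feet (fully down is safest), else it jams after 0.1 rad. Locked and let go, the block rises to 2 mm above the rail, head up against the lips.
- knob_grip (a point): Point on the handle's axis at the height to grip its bar, 56 mm above the block's underside. The bar is 64 mm long (x of this frame, turning with it), 16 mm thick, 30 mm high, from 36 to 66 mm above the underside, on a disc 44 mm across. The whole stop can be carried by it.
- slot (a point): Middle of the slot, level with the rail's top, 52 mm above the table; x along the slot. Fixed aluminium channel 280 x 60 x 40 mm on a plywood board 12 mm thick (300 x 210 mm, from y = -45 to +165 mm). Slot 24 mm wide, open over the whole length; lips 6 mm thick, 30 mm deep and 50 mm wide below. Set in and not pushed, the stop's underside is 6 mm above this point.
- rail: The fixed rail with its board; origin at the board's underside, 52 mm below slot, same axes. Do not force the stop against it with more than 60 N.
- pointer: Fixed flat steel pointer on the board on the +y side of the rail; origin at its tip, at the board's top, 34 mm from the slot's centre line; axes parallel to those of slot. Plate 34 x 32 x 6 mm. Its place along the rail (up to 50 mm from the middle) tells where the stop's middle belongs.
- cradle: Fixed wooden cradle: plywood base 150 x 170 x 10 mm with two battens 16 x 74 mm, 22 mm high, whose tops are 32 mm above the table, at x = -44 and +44 mm. Origin under the middle between the battens; the base reaches from 55 mm on the -y side to 115 mm on the +y side.
- tile: Bystander: loose biscuit-fired tile 80 x 80 x 8 mm lying on the board; origin under its centre.
- rib: Bystander: loose flat steel scraper 100 x 40 x 4 mm lying on the cradle's base; origin under its centre.
- mug: Bystander: glazed cup, 76 mm across, 100 mm high, at the far side; origin under its centre.
- jar: Bystander: white jar, 72 mm across, 90 mm high, far to the left; origin under its centre.
Not all that is in view belongs to the job. Leave any turquoise look-alike of the stop alone.

How it is judged (in metres and radians):
On the way, in this order (a step that is already met when the one before it is completed fails the run):
1. the stop is in the slot, its tongues between the lips and its feet on the rail, the handle still unlocked (z of stop in the frame of slot below 0.0085 m and angle between the x axis of stop and the x axis of slot, either way round below 0.08 rad and angle between stop's own z axis and vertical below 0.05 rad and y of stop in the frame of slot between -0.004 and 0.004 m and value of joint knob below 0.3 rad), for 0.1 s.
2. the handle has clicked past its detent with the head under the lips, the stop in line with the pointer (z of stop in the frame of slot below 0.0042 m and angle between the x axis of stop and the x axis of slot, either way round below 0.08 rad and angle between stop's own z axis and vertical below 0.05 rad and y of stop in the frame of slot between -0.004 and 0.004 m and x of stop in the frame of pointer between -0.01 and 0.01 m and value of joint knob above 1.4 rad), for 0.1 s.
At the end, for the whole second after the job is handed in: The stop sits in the slot, underside < 4.2 mm above the rail's top, < 4 mm off the slot's centre line, within 0.08 rad of its direction, < 0.05 rad tilted; its middle within 10 mm of the pointer along the rail; the handle turned past 1.4 rad; at rest and released (all of step 2 and linear speed of stop below 0.02 m/s and contact force between the fingers and stop below 0.1 N); the robot touches nothing.
It fails at once if the stop is forced against the rail with more than 60 N (contact force between stop and rail above 60 N).
It fails at once if another thing on the table is moved by more than 3 cm (distance of any of tile, rib, mug, jar from where it was at the start of the episode above 0.03 m).
It also fails if it takes over 42 s, if anything falls off the work surface, if the arm or the gripper's body presses on something with over 40 N, if the wrist force passes 120 N, or if a joint passes its speed limit or range.

### The arm

A 6-joint arm with a two-finger parallel gripper is mounted at the origin on the work surface. World frame = base frame: x ahead of the robot, y to its left, z up, the work surface at z = 0. Lengths are in m, angles in degrees, forces in N, time in s.
With the tool pointing down it reaches from about 0.25 to 0.725 m from the base axis. Payload 9.7 kg.
Tool frame: the origin (TCP) lies on the centre line of the jaws, within the pads' length; the fingertips stand bot.nose_length ahead of it and the grasp point (between the pads) lies 11 mm behind it (bot.nose_length is the distance from the TCP to the fingertips, in m); z points along the fingers, y is the line along which they close (so a half turn about z gives the same grasp; the last joint's range is limited). The gripper opens to 85 mm and grips with 20 to 120 N. Pads are 22 mm wide; open, the fingers measure 114 mm over their backs; the gripper's body (76 mm by 85 mm) begins 54 mm behind the grasp point. The pads swing forward as they close: fully open they stand 13 mm farther back than shut.
Start: joints at [76.948, 4.979, 10.078, 95.1, 0, 90], TCP at [0.124, 0.536, 0.239] pointing down, gripper open.
Joint ranges: [-179.16, 179.16], [-48.56, 103.87], [-65.8, 70.77], [-126.05, 130.52], [-82.76, 87.17], [-180, 180]. Speed limits (degrees/s): [127.2, 127.2, 147.25, 180, 180, 180].

### API

Orientations are given as [roll, pitch, yaw] about the fixed x, y, z axes, in that order (R = Rz(yaw) Ry(pitch) Rx(roll)).
In Python, from workcell import bot gives the robot as it stands. The module is installed in compiled form; this text tells all that it offers.
- The arm moves only by the shell command python3 -m inch 'ROWS' [OPENING] [FORCE]. ROWS is JSON, a list of rows, each a list of 4 numbers: the shift along the world's x, y, z in cm, then the turn about the world's z in degrees. A call has exactly 8 rows; each row is the pose to reach, as a shift and turn from the pose commanded when the call began; what a row does not reach only later rows make up. A row lasts 1/8 s, in which the tool goes at most 62.5 mm and 10.7 degrees, less where a joint would pass 70% of its speed; a pose out of reach is approached as far as the arm can. A call with a gripper value outside its range is refused whole. OPENING is the finger opening in cm, from 0 to 8.54, set as the call begins (- or left out, the last holds). The fingers move at their own pace and stop on an object; FORCE is the grip in N (left out, the last holds). Time passes only in rows, so rows that repeat a pose let the fingers close, or fill a call up. It gives the time, the measured TCP pose, the force, the opening and the grip force at its end, in the units of the state.
- bot.get_obs(): the state, without advancing time (a new reading comes with each control period).
- bot.camera(name): name is "scene" or "top" or "wrist"; returns a dict with "img" (384x512x3 uint8, red, green, blue), "fovy" (degrees; the focal length in pixels is half the picture's height over the tangent of half this angle, whatever the lens; pixels are square), "cx", "cy" (the principal point, pixels), "dist" ([k1, k2, p1, p2, k3] as OpenCV has them; the pictures are not rectified), "R" (3x3) and "t" (3): a world point X has camera coordinates R X + t; the wrist camera has in their place "mount" (4x4, takes a point from camera to tool coordinates, whose origin is the TCP and whose axes are the flange's). Camera axes: x right, y down, z forward; pixel columns grow to the right and rows downward; lengths in m; the calibration is good to about 2 mm. A picture is of the moment at which its call begins: read the wrist's pose just before it. There is no depth.
- bot.job_done(): hands the job in; it is judged then, once.
Trained networks look in a picture, given as the dict that the camera call returned (one of the last four; its "shot" number tells which), for a name from the list of things; names that differ only in an ending like _2 or _b are one class to them, and where a whole thing is asked for, a point or a joint stands for the part that bears it (a point fixed in the world has none). Each returns a list of dicts, best first, with "score" (0 to 1); they miss things now and then, are a little off and sometimes report something else, mostly with a low value. They report only what shows in the picture. A call takes as long as a camera call. They do not tell look-alikes from the thing itself.
- bot.find_in(thing, picture): "point" ([column, row] in pixels, amid what is visible of it).
- bot.landmark_of(thing, picture): "point" ([column, row] in pixels: a listed point, or the origin of a listed thing).
The state is a dict: "time": time; "q": joint angles; "qd": joint speeds; "joint_efforts": joint torques, N m; "ee_pos": TCP position; "tcp_rot": TCP orientation; "wrist_force": force on the tool from outside, world axes, zero at the start; "torque": the same for the moment, N m; "opening": finger opening in m; "grasp_force": force on a finger pad.
Only numpy, scipy, OpenCV 4.12 (cv2) and the standard library are available. Lean on these libraries where they do the work, as an engineer would, in place of code of your own. Each camera call takes 0.05 s, during which the arm holds its last target. There are 200 camera calls.

## Working session

There is one attempt and no reset: what is moved stays moved. The work goes in short steps, Python scripts to look and compute and a shell command to move; the robot and the scene stay as the last step left them, time stands still between calls to the robot, and variables do not carry over. Pictures are saved under pics/ and viewed, at most 10 in all, crops included, and the job is handed in when it is done.

```bash
mkdir -p pics
cat > h.py <<'E'
import numpy as np, cv2
from scipy.spatial.transform import Rotation as Rn
from workcell import bot
def K(c):
    f=c["img"].shape[0]/2/np.tan(np.radians(c["fovy"])/2)
    return np.array([[f,0,c["cx"]],[0,f,c["cy"]],[0,0,1.]])
def pose(c,o=None):
    if "R" in c: return np.array(c["R"]),np.array(c["t"])
    T=np.eye(4);T[:3,:3]=Rn.from_euler("xyz",o["tcp_rot"],degrees=True).as_matrix();T[:3,3]=o["ee_pos"]
    M=np.linalg.inv(T@np.array(c["mount"]));return M[:3,:3],M[:3,3]
def ray(c,p,o=None):
    R,t=pose(c,o);u=cv2.undistortPoints(np.array([[p]],float),K(c),np.array(c["dist"],float))[0,0]
    return -R.T@t,R.T@np.array([u[0],u[1],1])
def at_z(c,p,z,o=None):
    C,d=ray(c,p,o);return C+d*(z-C[2])/d[2]
def proj(c,X,o=None):
    R,t=pose(c,o);return cv2.projectPoints(np.array(X,float).reshape(-1,1,3),cv2.Rodrigues(R)[0],t,K(c),np.array(c["dist"],float))[0].reshape(-1,2)
def save(c,n): cv2.imwrite("pics/"+n,c["img"][:,:,::-1])
E
python3 - <<'E'
from h import *
o=bot.get_obs();print(o,bot.nose_length)
Z=dict(stop=.038,knob_grip=.094,slot=.052,pointer=.012,cradle=0,rail=0,tile=.012,rib=.010,mug=0,jar=0,feet=.032)
P={}
for n in ["scene","top"]:
    c=bot.camera(n);P[n]=c;save(c,n+".png")
    for k,z in Z.items():
        for r in bot.landmark_of(k,c)[:3]: print(n,k,round(r["score"],2),np.round(r["point"]),np.round(at_z(c,r["point"],z),3))
cv2.imwrite("pics/both.png",cv2.resize(np.vstack([P["scene"]["img"],P["top"]["img"]]),None,fx=.78,fy=.78)[:,:,::-1])
E
```

```text
{'time': 0.0, 'q': array([ 7.69485880e+01,  5.00972030e+00,  1.00320536e+01,  9.50984954e+01,
       -7.79674328e-04,  8.99986705e+01]), 'qd': array([ 0.00373508, -0.04319705, -0.06303811,  0.04012139, -0.0458654 ,
        0.01890089]), 'joint_efforts': array([-5.35294857e-04, -5.20386314e+01,  4.64808583e+01,  1.59411225e-02,
       -3.24225834e-05,  2.47266016e-06]), 'ee_pos': array([0.12415629, 0.53557022, 0.2385748 ]), 'tcp_rot': array([-1.79923838e+02,  7.77906417e-04,  1.66949919e+02]), 'wrist_force': array([0.70107263, 0.54245645, 0.06603868]), 'torque': array([-0.01015264,  0.01679825, -0.00574081]), 'grasp_force': 0.0, 'opening': 0.08541540817853178} 0.008
scene stop 0.86 [162. 249.] [ 0.553 -0.211  0.038]
scene stop 0.74 [211. 277.] [ 0.738 -0.167  0.038]
scene knob_grip 0.63 [159. 231.] [ 0.538 -0.199  0.094]
scene knob_grip 0.61 [161. 249.] [ 0.6   -0.232  0.094]
scene knob_grip 0.6 [211. 266.] [ 0.746 -0.167  0.094]
scene slot 0.88 [249. 176.] [0.483 0.208 0.052]
scene slot 0.3 [257. 260.] [ 0.79  -0.042  0.052]
scene pointer 0.6 [253. 186.] [0.499 0.209 0.012]
scene poi
[... 619 characters left out ...]
 -0.203  0.038]
top knob_grip 0.59 [388. 217.] [ 0.554 -0.195  0.094]
top knob_grip 0.59 [366. 157.] [ 0.722 -0.143  0.094]
top knob_grip 0.5 [102. 244.] [0.481 0.581 0.094]
top pointer 0.51 [250. 234.] [0.514 0.182 0.012]
top cradle 0.82 [380. 223.] [ 0.547 -0.199  0.   ]
top rail 0.65 [241. 246.] [0.48  0.209 0.   ]
top tile 0.68 [268. 210.] [0.583 0.129 0.012]
top tile 0.63 [381. 221.] [ 0.551 -0.201  0.012]
top rib 0.7 [353. 217.] [ 0.565 -0.121  0.01 ]
top rib 0.17 [315. 154.] [ 0.755 -0.013  0.01 ]
top mug 0.63 [316. 150.] [ 0.771 -0.02   0.   ]
top jar 0.84 [102. 245.] [0.48  0.621 0.   ]
top feet 0.83 [359. 158.] [ 0.735 -0.139  0.032]
top feet 0.69 [381. 221.] [ 0.55  -0.195  0.032]
```

View pics/both.png

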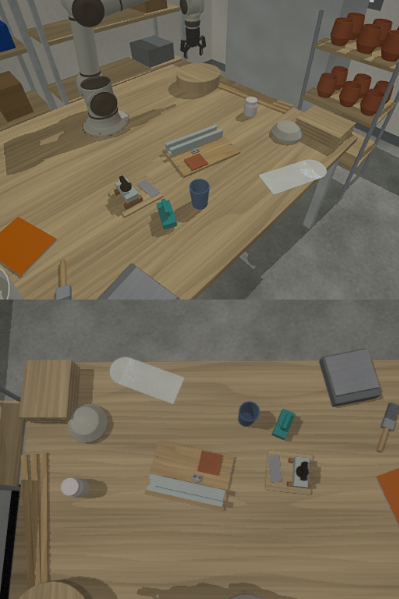

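Run:
```python
import cv2,numpy as np
t=cv2.imread("pics/top.png")
a=cv2.resize(t[140:260,335:415],None,fx=4.5,fy=4.5,interpolation=2);b=cv2.resize(t[170:270,180:310],None,fx=3.2,fy=3.2,interpolation=2)
o=np.zeros((540,360+416,3),np.uint8);o[:a.shape[0],:360]=a;o[:b.shape[0],360:]=b
cv2.imwrite("pics/crop1.png",o)
```

```text
(no output)
```

View pics/crop1.png

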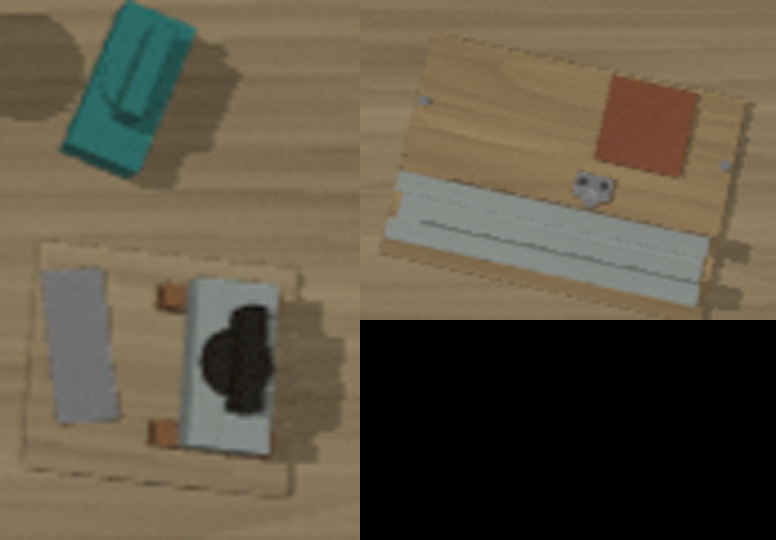

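Candidates: aluminium block with black bar at top-view (387,220) in the wooden cradle, turquoise block at (366,160). The first fits (aluminium, black bar, on battens next to the scraper); the turquoise one is the look-alike. Pointer tip is near (252,235), right of the rail's middle.

Run:
```python
from h import *
c=bot.camera("top")
A=lambda x,y:(335+x/4.5,140+y/4.5)
B=lambda x,y:(180+(x-360)/3.2,170+y/3.2)
def seg(n,p,q,z):
    a,b=at_z(c,p,z),at_z(c,q,z);d=b-a;print(n,np.round(a,3),np.round(b,3),"mid",np.round((a+b)/2,3),"ang",round(np.degrees(np.arctan2(d[1],d[0])),1),"len",round(np.linalg.norm(d),3))
seg("blkL",A(185,452),A(190,280),.064);seg("blkR",A(270,456),A(279,285),.064)
seg("base L",A(22,468),A(42,240),.01)
seg("bar",A(245,412),A(250,308),.104)
seg("rail far",B(400,172),B(708,237),.052);seg("rail near",B(388,238),B(697,304),.052);seg("slot",B(420,221),B(702,284),.052)
print(at_z(c,B(590,207),.018))
```

```text
blkL [ 0.492 -0.168  0.064] [ 0.599 -0.177  0.064] mid [ 0.546 -0.172  0.064] ang -4.7 len 0.107
blkR [ 0.49  -0.219  0.064] [ 0.596 -0.231  0.064] mid [ 0.543 -0.225  0.064] ang -6.5 len 0.106
base L [ 0.485 -0.079  0.01 ] [ 0.634 -0.097  0.01 ] mid [ 0.56  -0.088  0.01 ] ang -7.1 len 0.15
bar [ 0.514 -0.193  0.104] [ 0.576 -0.2    0.104] mid [ 0.545 -0.196  0.104] ang -6.1 len 0.062
rail far [0.54  0.343 0.052] [0.483 0.072 0.052] mid [0.511 0.207 0.052] ang -101.8 len 0.278
rail near [0.481 0.352 0.052] [0.425 0.082 0.052] mid [0.453 0.217 0.052] ang -101.8 len 0.276
slot [0.496 0.324 0.052] [0.442 0.077 0.052] mid [0.469 0.201 0.052] ang -102.3 len 0.253
[0.51122323 0.17589914 0.018     ]
```

```bash
python3 -m inch '[[2,-4,0,0],[5,-9,0,1],[8,-14,0,2],[11,-19,0,3],[14,-24,0,4],[17,-29,0,5],[20,-34,0,6],[22,-38,0,7]]' 8.5 40; python3 -m inch '[[3,-5,0,0],[6,-10,-1,0],[9,-15,-2,0],[12,-20,-3,0],[15,-25,-4,0],[18,-30,-4,0],[20,-35.3,-4,0],[20,-35.3,-4,0]]'
python3 - <<'E'
from h import *
o=bot.get_obs();c=bot.camera("wrist");save(c,"w1.png");print(o["time"],o["ee_pos"],o["tcp_rot"])
for k,z in dict(stop=.038,knob_grip=.094,cradle=0).items():
    for r in bot.landmark_of(k,c)[:2]: print(k,round(r["score"],2),np.round(r["point"]),np.round(at_z(c,r["point"],z,o),4))
E
```

```text
time: 2.25
ee_pos: [0.3449, 0.1539, 0.2395]
tcp_rot: [180.0, 0.0, 173.9]
wrist_force: [1.1, 0.3, -0.2]
opening: 0.085
grasp_force: 0.0
time: 3.25
ee_pos: [0.5447, -0.2003, 0.1978]
tcp_rot: [180.0, -0.1, 173.7]
wrist_force: [-0.2, 0.6, -0.8]
opening: 0.0847
grasp_force: 0.0
3.25 [ 0.54467748 -0.20027382  0.19777314] [ 1.79999062e+02 -9.77537036e-02  1.73741610e+02]
stop 0.68 [252. 176.] [ 0.5418 -0.1993  0.038 ]
stop 0.67 [307. 316.] [ 0.7096 -0.1557  0.038 ]
knob_grip 0.91 [253. 198.] [ 0.5489 -0.1993  0.094 ]
```

View pics/w1.png

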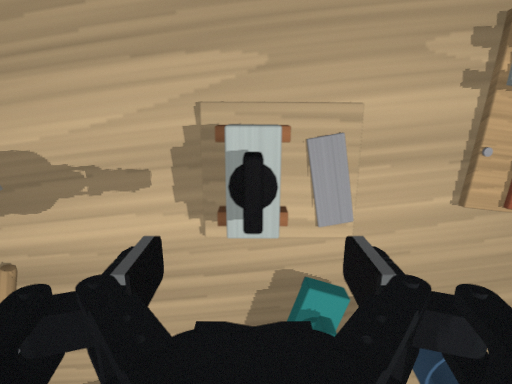

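The wrist view shows the stop with bar upright at (253,152)–(253,234), aligned with the jaws; the scraper is at (330,180), clear of the fingers.

```bash
python3 -m inch '[[0,0,-2,0],[0.2,0.1,-4,0],[0.2,0.1,-6,0],[0.2,0.1,-8,0],[0.2,0.1,-9.5,0],[0.2,0.1,-10.5,0],[0.2,0.1,-11.1,0],[0.2,0.1,-11.1,0]]'; python3 -m inch '[[0,0,0,0],[0,0,0,0],[0,0,0,0],[0,0,0,0],[0,0,0,0],[0,0,0,0],[0,0,0,0],[0,0,0,0]]' 0.5 80
```

```text
time: 4.45
ee_pos: [0.5462, -0.1961, 0.0882]
tcp_rot: [180.0, -0.0, 174.0]
wrist_force: [-0.5, 0.5, 0.1]
opening: 0.0847
grasp_force: 0.0
time: 5.45
ee_pos: [0.5463, -0.1963, 0.0884]
tcp_rot: [-180.0, 0.0, 173.9]
wrist_force: [-0.3, -2.3, 1.2]
opening: 0.0146
grasp_force: 82.1
```

```bash
python3 -m inch '[[0,0,0.5,0],[0,0,2,0],[0,0,4,0],[0,0,6,0],[0,0,8,0],[-0.5,2.5,8,5],[-1,5,8,12],[-1.5,8,8,20]]'; python3 -m inch '[[-1,5,0,10],[-2,10,0,20],[-3,15,0,30],[-4,20,0,40],[-5,25,0,50],[-5.3,28,0,60],[-5.5,30.3,0,64],[-5.5,30.3,0,64]]'
python3 - <<'E'
from h import *
o=bot.get_obs();print(o["time"],o["ee_pos"],o["tcp_rot"],o["opening"])
P=[]
for n,Z in (("wrist",dict(stop=o["ee_pos"][2]-.05,knob_grip=o["ee_pos"][2]+.006,slot=.052,pointer=.012)),("top",dict(knob_grip=o["ee_pos"][2]+.006,pointer=.012,slot=.052))):
    c=bot.camera(n);P.append(c["img"])
    save(c,n+"2.png")
    for k,z in Z.items():
        for r in bot.landmark_of(k,c)[:2]: print(n,k,round(r["score"],2),np.round(r["point"]),np.round(at_z(c,r["point"],z,o),4))
cv2.imwrite("pics/p2.png",np.vstack([cv2.resize(P[0],(512,384)),cv2.resize(P[1][170:270,180:310],(273,210))[:, :] if 0 else np.pad(cv2.resize(P[1][170:270,180:310],(273,210)),((0,0),(0,239),(0,0)))])[:,:,::-1])
E
```

```text
time: 6.45
ee_pos: [0.5309, -0.1155, 0.169]
tcp_rot: [180.0, 0.0, -165.8]
wrist_force: [0.3, 0.1, -4.7]
opening: 0.0144
grasp_force: 81.5
time: 7.45
ee_pos: [0.4758, 0.1882, 0.1689]
tcp_rot: [180.0, 0.0, -101.9]
wrist_force: [0.3, -0.1, -3.8]
opening: 0.0144
grasp_force: 81.4
7.45 [0.47578942 0.18823752 0.16888778] [ 1.79990526e+02  2.59070509e-02 -1.01894469e+02] 0.014417529035347671
wrist stop 0.95 [252. 213.] [0.4763 0.1881 0.1189]
wrist knob_grip 0.91 [253. 258.] [0.4762 0.1909 0.1749]
wrist pointer 0.15 [250. 217.] [0.4864 0.228  0.012 ]
top knob_grip 0.77 [366. 155.] [ 0.7045 -0.1222  0.1749]
top pointer 0.67 [316. 152.] [ 0.7599 -0.0157  0.012 ]
```

View pics/p2.png

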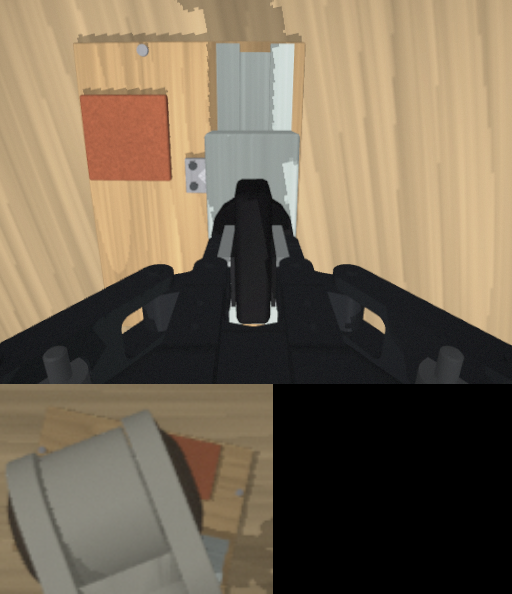

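Run:
```python
import cv2
t=cv2.imread("pics/wrist2.png")
cv2.imwrite("pics/crop3.png",cv2.resize(t[35:215,165:320],None,fx=3.3,fy=3.3,interpolation=2))
```

```text
(no output)
```

View pics/crop3.png

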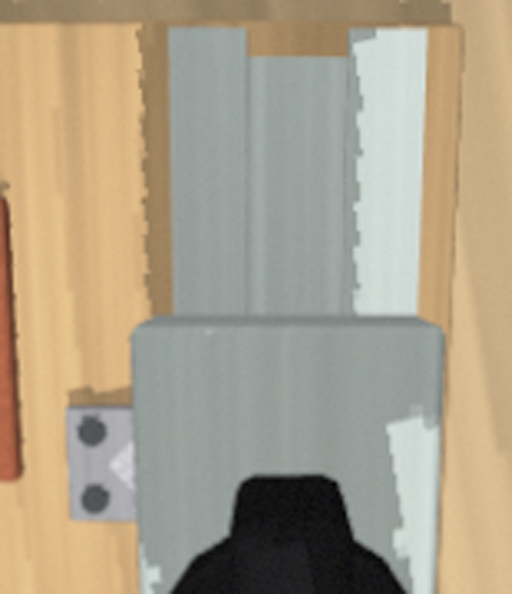

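Run:
```python
from h import *
c=bot.camera("wrist");o=bot.get_obs();Q=lambda x,y:(165+x/3.3,35+y/3.3)
g=lambda x,y,z:at_z(c,Q(x,y),z,o)
ed={"L":(168,28,172,312),"R":(428,28,419,315),"sL":(247,28,250,312),"sR":(350,28,352,310)}
m={}
for k,e in ed.items():
    a,b=g(*e[:2],.052),g(*e[2:],.052);d=a-b;m[k]=(a+b)/2;print(k,np.round(a,4),np.round(b,4),np.degrees(np.arctan2(d[1],d[0])))
for th in (-101.9,):
    u=np.array([np.cos(np.radians(th)),np.sin(np.radians(th))]);v=np.array([-u[1],u[0]])
    t=o["ee_pos"][:2]
    print("tcp v rel to edges",{k:round(float((m[k][:2]-t)@v)*1000,1) for k in m})
    p=[g(100,405,.018),g(100,520,.018),g(68,462,.018),g(118,462,.018),g(133,462,.018)]
    print("pointer rel (along,across)",[np.round([(x[:2]-t)@u*1000,(x[:2]-t)@v*1000],1) for x in p])
    print("rail end along",(g(210,28,.052)[:2]-t)@u)
    bl=[g(135,325,o["ee_pos"][2]-.024),g(441,325,o["ee_pos"][2]-.024)]
    print("block end",[np.round([(x[:2]-t)@u*1000,(x[:2]-t)@v*1000],1) for x in bl],"u",u,"v",v)
```

```text
L [0.4797 0.0698 0.052 ] [0.494 0.133 0.052] -102.76936053853917
R [0.421  0.0824 0.052 ] [0.4349 0.1464 0.052 ] -102.26865518064182
sL [0.4619 0.0737 0.052 ] [0.4753 0.1371 0.052 ] -101.98418325846708
sR [0.4386 0.0787 0.052 ] [0.4508 0.1418 0.052 ] -100.89087305015782
tcp v rel to edges {'L': 27.9, 'R': -32.4, 'sL': 9.2, 'sR': -15.2}
pointer rel (along,across) [array([20.6, 53.7]), array([-13.4,  55.4]), array([ 4. , 63.8]), array([ 4. , 49.3]), array([ 3.9, 44.9])]
rail end along 0.11329441588299283
block end [array([52.2, 23.6]), array([ 52. , -23.9])] u [-0.20620419 -0.97850899] v [ 0.97850899 -0.20620419]
```

Crop shows rail lips at x 168/428, slot 247/350, pointer plate rows 405–520 at crop left; widths come out right (60, 24, 34 mm). Correction: (-3.3, -3.9) mm; then a look from lower down.

```bash
python3 -m inch '[[-0.1,-0.1,-0.5,0],[-0.2,-0.3,-1,0],[-0.3,-0.4,-1.5,0],[-0.33,-0.4,-2,0],[-0.33,-0.4,-2.6,0],[-0.33,-0.4,-3.2,0],[-0.33,-0.4,-3.6,0],[-0.33,-0.4,-3.6,0]]'
python3 - <<'E'
from h import *
o=bot.get_obs();c=bot.camera("wrist");save(c,"w4.png");print(o["ee_pos"],o["tcp_rot"])
cv2.imwrite("pics/crop4.png",cv2.resize(c["img"][20:200,165:320],None,fx=3.3,fy=3.3,interpolation=2)[:,:,::-1])
E
```

```text
time: 8.95
ee_pos: [0.4728, 0.1827, 0.1319]
tcp_rot: [180.0, -0.0, -102.1]
wrist_force: [0.1, 0.3, -5.1]
opening: 0.0143
grasp_force: 81.4
[0.47277258 0.18274749 0.13192548] [ 1.79975384e+02 -1.77985804e-02 -1.02051857e+02]
```

View pics/crop4.png

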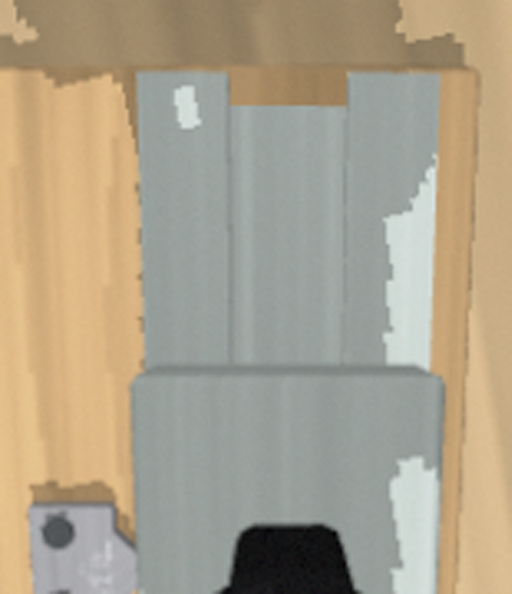

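Run:
```python
from h import *
c=bot.camera("wrist");o=bot.get_obs();Q=lambda x,y:(165+x/3.3,20+y/3.3)
g=lambda x,y,z:at_z(c,Q(x,y),z,o)
ed={"L":(137,73,145,365),"R":(440,73,431,367),"sL":(229,73,232,365),"sR":(348,73,344,365)}
th=-102;u=np.array([np.cos(np.radians(th)),np.sin(np.radians(th))]);v=np.array([-u[1],u[0]]);t=o["ee_pos"][:2]
print(o["ee_pos"])
r=lambda x:np.round([(x[:2]-t)@u*1000,(x[:2]-t)@v*1000],1)
for k,e in ed.items():
    a,b=g(*e[:2],.052),g(*e[2:],.052);d=a-b;print(k,r(a),r(b),np.degrees(np.arctan2(d[1],d[0])))
print("plate edge",r(g(60,504,.018)),"rail end",r(g(180,73,.052)))
for z in (.024,): print("block",r(g(133,380,o["ee_pos"][2]-z)),r(g(442,380,o["ee_pos"][2]-z)))
```

```text
[0.47296006 0.18280259 0.13242108]
L [107.   29.8] [50.  30.1] -102.29372872175763
R [107.  -30.1] [ 49.5 -30. ] -102.02620199360548
sL [106.9  11.6] [49.9 11.8] -102.1834053371768
sR [106.9 -11.9] [ 49.9 -11.7] -102.15011819629709
plate edge [13.3 57.6] rail end [107.   21.3]
block [51.3 24.1] [ 51.2 -24. ]
```

Centred on the slot within 0.3 mm, angle within 0.1°; ~2 mm past the pointer. Correct and lower onto the feet.

```bash
python3 -m inch '[[0.04,0.2,-0.4,0],[0.04,0.2,-0.8,0],[0.04,0.2,-1.2,0],[0.04,0.2,-1.6,0],[0.04,0.2,-1.9,0],[0.04,0.2,-2.2,0],[0.04,0.2,-2.5,0],[0.04,0.2,-2.5,0]]'; python3 -c "
from h import *;o=bot.get_obs();print(o['ee_pos'],o['wrist_force'],o['torque'])"
```

```text
time: 10.05
ee_pos: [0.4735, 0.1849, 0.1079]
tcp_rot: [-180.0, 0.0, -102.1]
wrist_force: [-1.0, -1.5, 3.2]
opening: 0.0147
grasp_force: 82.6
[0.47349543 0.18486884 0.10789117] [-1.0134579  -1.50232465  3.22099233] [-0.1494615   0.43923386  0.00646023]
```

```bash
python3 -m inch '[[0,0,-0.05,0],[0,0,-0.1,0],[0,0,-0.15,0],[0,0,-0.2,0],[0,0,-0.25,0],[0,0,-0.3,0],[0,0,-0.35,0],[0,0,-0.35,0]]'; python3 -c "
from h import *;o=bot.get_obs();print(o['ee_pos'],o['wrist_force'],o['torque'])"
```

```text
time: 11.05
ee_pos: [0.4736, 0.1848, 0.1045]
tcp_rot: [-179.9, 0.0, -102.1]
wrist_force: [-1.7, -2.0, 7.8]
opening: 0.0144
grasp_force: 83.2
[0.47363548 0.184838   0.1044639 ] [-1.72155205 -1.96742349  7.84304894] [-0.3380611   0.56969562 -0.00467837]
```

```bash
python3 -m inch '[[0,0,-0.05,0],[0,0,-0.1,0],[0,0,-0.15,0],[0,0,-0.2,0],[0,0,-0.2,0],[0,0,-0.2,0],[0,0,-0.22,0],[0,0,-0.22,0]]'; python3 -c "
from h import *;o=bot.get_obs();print(o['ee_pos'],o['wrist_force'],o['torque'])"
```

```text
time: 12.05
ee_pos: [0.4737, 0.1849, 0.1027]
tcp_rot: [-179.9, 0.0, -102.1]
wrist_force: [-2.6, -1.8, 10.7]
opening: 0.0145
grasp_force: 83.6
[0.47369825 0.18485816 0.10268905] [-2.61632445 -1.7991129  10.65504487] [-0.43352486  0.81249695  0.02724087]
```

```bash
python3 -m inch '[[0,0,-0.06,0],[0,0,-0.06,-5],[0,0,-0.06,-10],[0,0,-0.06,-16],[0,0,-0.06,-22],[0,0,-0.06,-28],[0,0,-0.06,-34],[0,0,-0.06,-34]]'; python3 -c "
from h import *;o=bot.get_obs();print(o['ee_pos'],o['wrist_force'],o['torque'])"
```

```text
time: 13.05
ee_pos: [0.4742, 0.185, 0.1026]
tcp_rot: [-179.9, 0.2, -136.1]
wrist_force: [-0.4, -2.3, 12.6]
opening: 0.0144
grasp_force: 83.9
[0.47424936 0.18495714 0.10260847] [-0.38791814 -2.34242203 12.6479974 ] [-0.31607803  0.44243098  0.17215425]
```

```bash
python3 -m inch '[[0,0,-0.02,-8],[0,0,-0.02,-16],[0,0,-0.02,-24],[0,0,-0.02,-32],[0,0,-0.02,-40],[0,0,-0.02,-48],[0,0,-0.02,-54],[0,0,-0.02,-56]]'; python3 -c "
from h import *;o=bot.get_obs();print(o['ee_pos'],o['tcp_rot'],o['wrist_force'],o['torque'])"
```

```text
time: 14.05
ee_pos: [0.4749, 0.1846, 0.1027]
tcp_rot: [179.9, 0.3, 167.8]
wrist_force: [2.0, -4.8, 12.8]
opening: 0.0146
grasp_force: 84.0
[0.47491376 0.1846009  0.10266735] [179.94393036   0.25390701 167.77435739] [ 2.0369479  -4.75246476 12.82026962] [-0.85547906 -0.36676772  0.14056414]
```

```bash
python3 -m inch '[[0,0,0.05,0],[0,0,0.1,0],[0,0,0.15,0],[0,0,0.2,0],[0,0,0.25,0],[0,0,0.25,0],[0,0,0.25,0],[0,0,0.25,0]]';  python3 -m inch '[[0,0,0,0],[0,0,0,0],[0,0,0,0],[0,0,0.2,0],[0,0,1,0],[0,0,3,0],[0,0,6,0],[0,0,9,0]]' 5
python3 -m inch '[[0,0,2,0],[-1,0,4,0],[-3,0,6,0],[-6,0,8,0],[-9,0,8,0],[-12,0,8,0],[-13,0,8,0],[-13,0,8,0]]'
python3 - <<'E'
from h import *
o=bot.get_obs();c=bot.camera("wrist");c2=bot.camera("top");c3=bot.camera("scene")
a=c2["img"][150:270,180:310];b=c3["img"][140:240,190:320]
P=np.vstack([np.hstack([cv2.resize(a,(390,360),interpolation=2),cv2.resize(b,(400,360),interpolation=2)])]);cv2.imwrite("pics/end.png",P[:,:,::-1])
save(c,"w5.png");print(o["time"])
for r in bot.landmark_of("knob_grip",c2)[:2]: print(r)
E
```

```text
time: 15.05
ee_pos: [0.4748, 0.1846, 0.104]
tcp_rot: [180.0, 0.2, 167.9]
wrist_force: [5.1, -2.7, 3.9]
opening: 0.0144
grasp_force: 82.6
time: 16.05
ee_pos: [0.4733, 0.1848, 0.1948]
tcp_rot: [180.0, 0.0, 167.9]
wrist_force: [0.3, -0.4, 0.4]
opening: 0.0502
grasp_force: 0.0
time: 17.05
ee_pos: [0.3434, 0.1849, 0.2738]
tcp_rot: [180.0, 0.1, 168.0]
wrist_force: [1.0, 0.2, 0.3]
opening: 0.0502
grasp_force: 0.0
17.05
{'point': [246.7, 241.9], 'score': 0.77}
{'point': [363.2, 156.5], 'score': 0.5}
```

View pics/end.png

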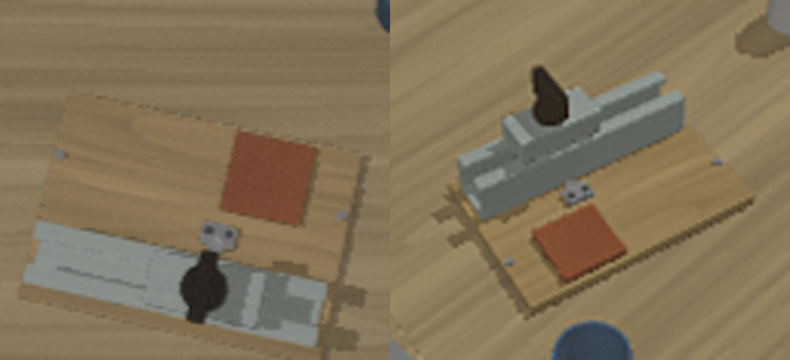

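View pics/w5.png

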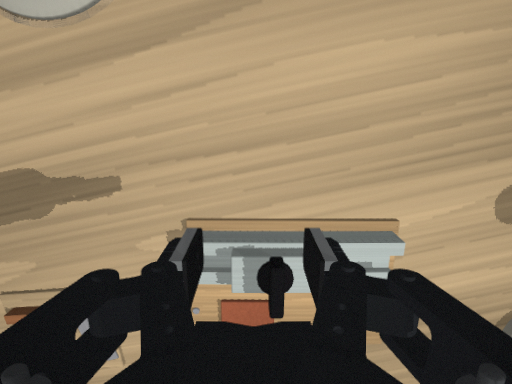

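Handle stands across the rail, block seated low; quick check of the along-rail position from the top view (disc at crop (204,287), pointer at (219,236)).

Run:
```python
from h import *
c=bot.camera("top");B=lambda x,y:(180+x/3,150+y/3)
th=np.radians(-102);u=np.array([np.cos(th),np.sin(th)]);v=np.array([-u[1],u[0]])
p=at_z(c,B(219,236),.018)[:2]
for q,z in (((204,287),.09),((203,285),.12)):
    d=at_z(c,B(*q),z)[:2]-p;print(d@u,d@v)
a,b=at_z(c,B(147,268),.08)[:2],at_z(c,B(256,292),.08)[:2];print(((a+b)/2-p)@u,np.linalg.norm(a-b))
```

```text
3.517769179708051e-05 -0.05333188994712553
0.00037856589791559515 -0.05280401769550396
-0.004213869688260671 0.10167614821737385
```

Within tolerance (about 0–4 mm).

```bash
python3 -c "
from workcell import bot
print(bot.job_done())"
```

```text
the job is handed in; nothing more can be done
None
```

I handed the job in at about 17 s: the length stop is seated in the rail slot, within about 4 mm of the pointer by the top view, with the handle turned 90° clockwise, released and left across the rail. The judge gave no verdict; I did not measure the block's final height or the bystanders' positions, though the tile looked undisturbed in the last views.

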